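Hang the lift-off door on the small stockroom cabinet

ROBOT

A 6-joint arm with a two-finger parallel gripper is mounted at the origin on the work surface. World frame = base frame: x ahead of the robot, y to its left, z up, the work surface at z = 0. Lengths are in mm, angles in degrees, forces in N, time in s.
With the tool pointing down it reaches from about 300 to 850 mm from the base axis. Payload 4.2 kg.
Tool frame: the origin (TCP) lies at the very end of the fingers, on their centre line; the grasp point (between the pads) lies 19 mm behind it; z points along the fingers, y is the direction in which the jaws open and shut (so a half turn about z gives the same grasp; the last joint's range is limited). The gripper opens to 91 mm and grips with 3 to 60 N. Pads are 32 mm wide; open, the fingers measure 118 mm over their backs; the gripper's body (76 mm by 178 mm) begins 60 mm behind the grasp point.
Start: joints at [-70.302, 18.312, 89.639, -0, 72.044, -1.146], TCP at [204.606, -537.385, 189.276] pointing down, gripper open.
Joint ranges: [-177.97, 177.97], [-48.28, 115.42], [12.27, 149.76], [-77.06, 257.06], [2.81, 150.46], [-146.56, 146.56]. Speed limits (degrees/s): [147.25, 147.25, 180, 180, 180, 180].

INTERFACE

Orientations are given as [roll, pitch, yaw] about the fixed x, y, z axes, in that order (R = Rz(yaw) Ry(pitch) Rx(roll)).
In Python, from workcell import telemetry, grab_frame, job gives the robot as it stands.
- The arm moves only by the tool drive_tool, never from a script. Its argument "moves" is a list of rows, each an object of numbers: "claw": the closure, from -1 (fully open) to 1 (shut); "dx", "dy", "dz": the shift along the tool's x, y, z in units of 20 mm (1.0 is 20 mm); "yaw": the turn about the tool's z in units of 0.15 rad (1.0 is 0.15 rad). In form: [{"claw": .., "dx": .., "dy": .., "dz": .., "yaw": ..}, ...]. A call has 1 to 5 rows; each row shifts and turns the pose as measured when the row begins, along the tool's axes as they then stand; what a row does not reach is not made up. A row lasts 1/8 s, in which the tool goes at most 62.5 mm and 10.7 degrees, less where a joint would pass 70% of its speed; a pose out of reach is approached as far as the arm can. A call with a number of a shift or a turn outside -1 to 1 is refused whole. A call with a gripper value outside its range is refused whole. The fingers move at their own pace and stop on an object; "grip_force" is the grip in N (left out, the last holds). Time passes only in rows, so rows that do not move let the fingers close. It gives the time, the measured TCP pose, the force and the opening at its end, in the units of the state.
- telemetry.state(): the state, without advancing time (a new reading comes with each control period).
- grab_frame(name): name is "scene" or "top" or "wrist"; returns a dict with "color" (400x640x3 uint8, blue, green, red), "vertical_fov" (degrees; the focal length in pixels is half the picture's height over the tangent of half this angle, whatever the lens; pixels are square), "cx", "cy" (the principal point, pixels), "pose" (4x4, takes a point from camera to world coordinates). Camera axes: x right, y down, z forward; pixel columns grow to the right and rows downward; lengths in mm; the calibration is good to about 2 mm. A picture is of the moment at which its call begins. There is no depth.
- job.job_done(): hands the job in, once; it reports no verdict.
The state is a dict: "time_s": time; "qpos": joint angles; "qvel": joint speeds; "effort": joint torques, N m; "ee_pos": TCP position; "ee_rot": TCP orientation; "force": force on the tool from outside, world axes, zero at the start; "torque": the same for the moment, N m; "gripper_width": finger opening in mm.
Only numpy, scipy, OpenCV 4.12 (cv2) and the standard library are available. Lean on these libraries where they do the work, as an engineer would, in place of code of your own. Each camera call takes 0.05 s, during which the arm holds its last target.

TASK

Take the loose cabinet door off its sloping rest, stand it upright and lower it, without letting go early, so that both hinge sockets on its edge slip over the two upright pintles of the open cabinet together and sit fully home. Let go and leave it hanging there; how far it stands open does not matter. Leave the carton, the roll of tape and the jar where they are.

Things in the scene. Friction and masses are not known exactly. Their poses are not given: they have to be found in the camera images.
- leaf_center (a point): Centre of the loose door leaf, a flat white panel 150 mm wide (y), 170 high (z), 12 thick (x), 0.3 to 0.6 kg. x is the normal of its outer face, y points along its width to the hinge edge, z up its height. A steel knob 18 mm across stands 14 mm out of the outer face at y -48, z 0. The top edge (z +85) is plain and free: pinch it across the 12 mm.
- socket_low (a point): Centre of the bottom mouth of the leaf's lower hinge socket: an open steel tube, bore 13 mm, outside 21 mm, reaching 22 mm up from this point. It lies at y +89, z -60 mm from the leaf's centre, in the panel's mid-plane, 14 mm outside its hinge edge. Axes as the leaf.
- socket_high (a point): The same for the upper socket: y +89, z +40 mm from the leaf's centre, exactly 100 mm above the lower one on the same line.
- pintle_low (a point): Lower pintle of the fixed cabinet: centre of the round shoulder (21 mm across, 37 mm above the table) on which the socket's mouth rests when home. From it an upright steel pin of 9 mm diameter rises 24 mm, its top 7 mm tapered to 3 mm. Axes are the cabinet's.
- pintle_high (a point): Upper pintle, same shape, exactly 100 mm above the lower one (shoulder 137 mm above the table, pin tip 161 mm). Bring the leaf in from the side with its sockets 30 to 50 mm above their shoulders: from higher up the lower socket would meet this pin or its knuckle (18 mm high below the shoulder) on the way. Axes are the cabinet's.
- cabinet: Fixed white steel box on the table, 180 mm along x, 110 deep along y, 190 high. Origin on the table under the middle of its open face; -y looks out of that face, z up. The hinge line stands at x +85, y -14 mm. A leaf stretching from there along -y (door open 90 degrees, its axes then parallel to the cabinet's) is clear of the cabinet.
- rest: Fixed wooden rest, base 150 x 150 mm. The leaf starts on it right way up, its top leaning 30 degrees from vertical to the rest's -x side (towards the robot), outer face up, its y along the rest's y. Two sloping rails under it reach 122 mm above the table; its top 70 mm stand free. Its foot stands behind a lip 12 mm high: clear the rails before turning it upright. Origin on the table, z up.
- carton_center (a point): Centre of a small closed cardboard carton, 100 x 80 x 60 mm, a bystander.
- tape_center (a point): Centre of a roll of tape lying flat, 80 mm across, 36 mm high, a bystander.
- jar_center (a point): Centre of a closed jar, 70 mm across, 90 mm high, a bystander.
Not all that is in view belongs to the job. Of the things that look like the part that bears leaf_center, the middle-sized one is meant.

How it is judged (in metres and radians):
On the way, in this order (a step that is already met when the one before it is completed fails the run):
1. the leaf is lifted off its rest and turned upright (within 9 degrees) (angle between leaf_center's own z axis and vertical below 0.16 rad and contact force between leaf and rest below 0.1 N and contact force between the fingers and leaf above 1 N), for 0.1 s.
2. while the fingers still hold the leaf, both pintles stand in their sockets, at least 9 mm deep (distance between socket_low and pintle_low below 0.015 m and distance between socket_high and pintle_high below 0.015 m and horizontal distance between socket_low and pintle_low below 0.005 m and horizontal distance between socket_high and pintle_high below 0.005 m and contact force between the fingers and leaf above 1 N), for 0.1 s.
At the end, for the whole second after the job is handed in: Both sockets sit on their pintles' shoulders (each mouth within 5 mm of its shoulder's centre), the leaf is upright within about 4.5 degrees, released and at rest, at any swing angle; carton, tape and jar are within 30 mm of where they stood (distance between socket_low and pintle_low below 0.005 m and distance between socket_high and pintle_high below 0.005 m and angle between leaf_center's own z axis and vertical below 0.08 rad and linear speed of leaf below 0.03 m/s and distance of each of carton_center, tape_center, jar_center from where it was at the start of the episode below 0.03 m); the robot touches nothing.
It fails at once if a bystander is pushed or toppled (distance of any of carton_center, tape_center, jar_center from where it was at the start of the episode above 0.03 m).
It also fails if it takes over 48 s, if anything falls off the work surface, if the arm or the gripper's body presses on something with over 40 N, if the wrist force passes 120 N, or if a joint passes its speed limit or range.

## Working session

There is one attempt and no reset: what is moved stays moved. The work goes in short steps, Python scripts to look and compute and a tool call to move; the robot and the scene stay as the last step left them, time stands still between calls to the robot, and variables do not carry over. Pictures are saved under pics/ and viewed, and the job is handed in when it is done.

Besides the shell and the picture viewer there is one more tool, called after "Emit:" as a command line: name --argument value ..., lists and objects as JSON in quotes. drive_tool: Moves the arm, as the interface text tells. Its arguments: {"type":"object","properties":{"moves":{"type":"array"},"grip_force":{"type":"number"}},"required":["moves"]}

```bash
mkdir -p pics
cat > h.py <<'E'
import numpy as np, cv2
from workcell import telemetry, grab_frame, job
from scipy.spatial.transform import Rotation as R
def snap(n,fn):
    f=grab_frame(n); cv2.imwrite('pics/'+fn+'.png',f['color']); np.save('pics/'+fn+'.npy',dict(f),allow_pickle=True); return f
def load(fn): return np.load('pics/'+fn+'.npy',allow_pickle=True).item()
def foc(f): return 200/np.tan(np.radians(f['vertical_fov']/2))
def ray(f,u,v):
    P=np.array(f['pose']); d=P[:3,:3]@np.array([(u-f['cx'])/foc(f),(v-f['cy'])/foc(f),1]); return P[:3,3],d
def onz(f,u,v,z):
    o,d=ray(f,u,v); return o+d*(z-o[2])/d[2]
def proj(f,p):
    P=np.array(f['pose']); c=P[:3,:3].T@(np.atleast_2d(p)-P[:3,3]).T; return np.c_[f['cx']+foc(f)*c[0]/c[2], f['cy']+foc(f)*c[1]/c[2]]
def crop(fn,out,x0,x1,y0,y1,k):
    i=cv2.imread('pics/'+fn+'.png')[y0:y1,x0:x1]; cv2.imwrite('pics/'+out+'.png',cv2.resize(i,None,fx=k,fy=k,interpolation=cv2.INTER_CUBIC))
E
python3 - <<'E'
from h import *
for n in ['scene','top','wrist']:
    f=snap(n,n+'0'); print(n,f['vertical_fov'],f['cx'],f['cy'],np.round(f['pose'],3).tolist())
s=telemetry.state(); print(s)
E
```

```text
scene 48.95506500645533 310.9560341462815 190.4029869029676 [[-0.547, 0.683, -0.484, 991.568], [0.837, 0.459, -0.299, 193.783], [0.018, -0.568, -0.823, 895.797], [0.0, 0.0, 0.0, 1.0]]
top 50.52534658050815 320.6429473253919 195.97139772976604 [[-0.137, -0.967, 0.213, 317.943], [-0.991, 0.134, -0.03, -99.12], [0.0, -0.215, -0.977, 1143.129], [0.0, 0.0, 0.0, 1.0]]
wrist 65.3754876995219 320.50756755126486 197.07391732495 [[0.356, -0.899, -0.257, 277.121], [-0.935, -0.342, -0.096, -510.013], [-0.002, 0.275, -0.962, 384.551], [0.0, 0.0, 0.0, 1.0]]
{'time_s': 0.15, 'qpos': array([-7.03007042e+01,  1.83414569e+01,  8.96897523e+01,  1.58051672e-03,
        7.20422156e+01, -1.14562992e+00]), 'qvel': array([ 0.01379776, -0.09815324, -0.10282627, -0.03469027,  0.050214  ,
       -0.00481473]), 'effort': array([-1.49328093e-05, -4.12773514e+01, -2.32154238e+01,  7.26580177e-02,
        4.32978454e-02, -8.38152869e-05]), 'ee_pos': array([ 204.48553984, -536.98387261,  188.63522356]), 'ee_rot': array([-1.79926620e+02, -2.97062616e-03,  2.08444355e+01]), 'force': array([-0.71672645, -1.02900931,  0.74189497]), 'torque': array([-0.03542888, -0.00847845, -0.06409228]), 'gripper_width': 91.42924330037694}
```

View pics/scene0.png

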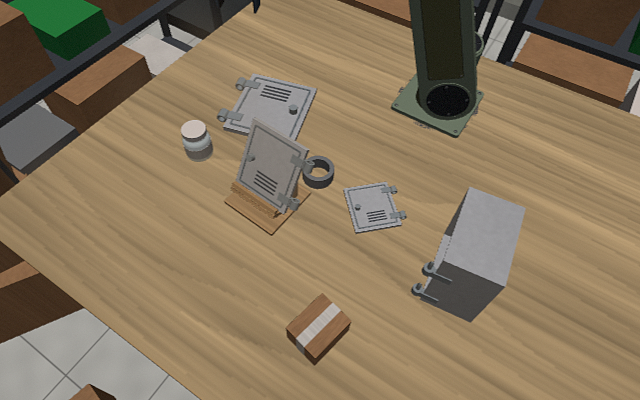

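View pics/top0.png

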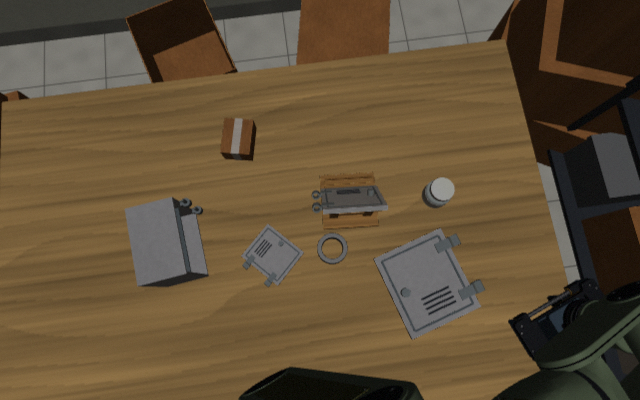

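View pics/wrist0.png

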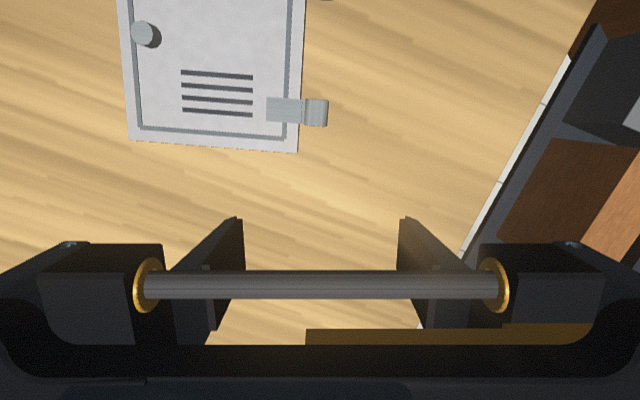

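Run:
```python
from h import *
crop('top0','t_cab',110,240,180,300,6)
crop('top0','t_rest',290,410,160,270,6)
crop('scene0','s_cab',390,540,180,330,5)
crop('scene0','s_rest',215,335,110,245,5)
```

```text
(no output)
```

View pics/t_cab.png

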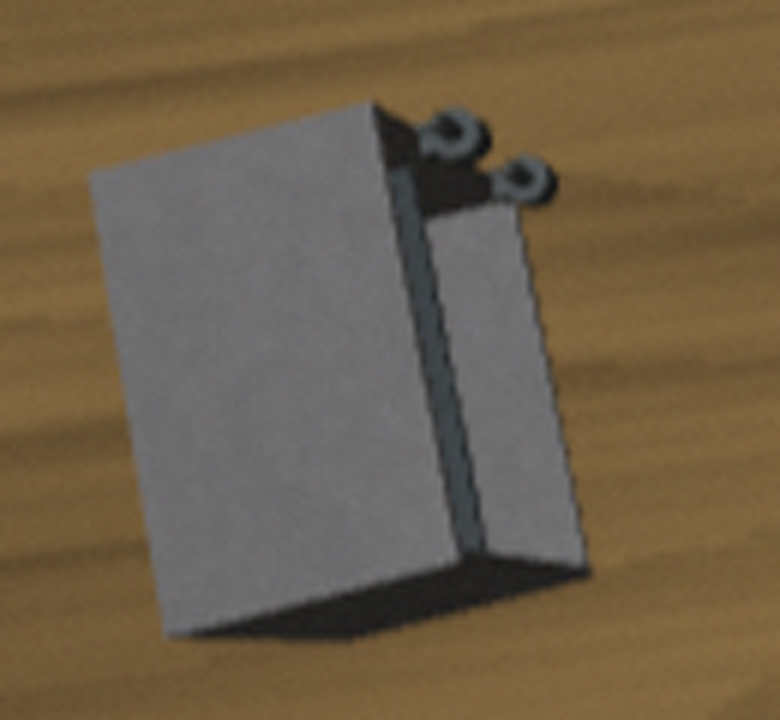

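View pics/t_rest.png

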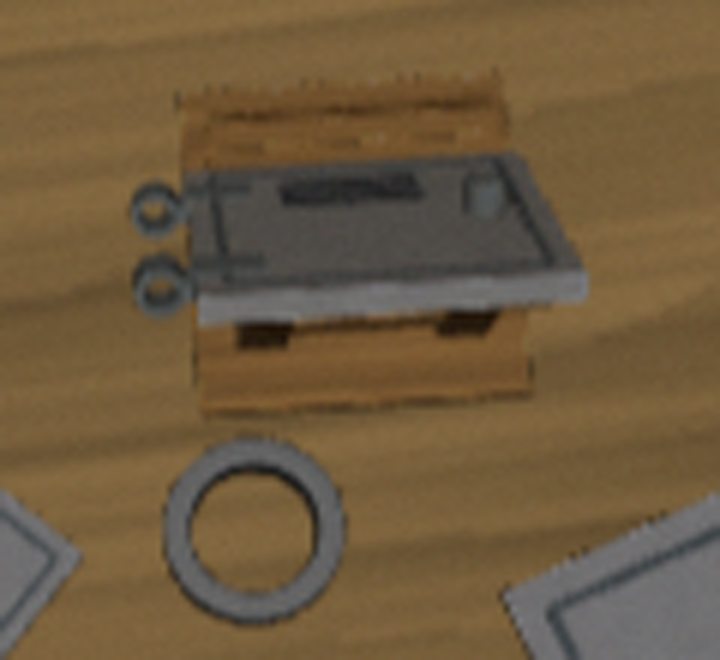

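View pics/s_cab.png

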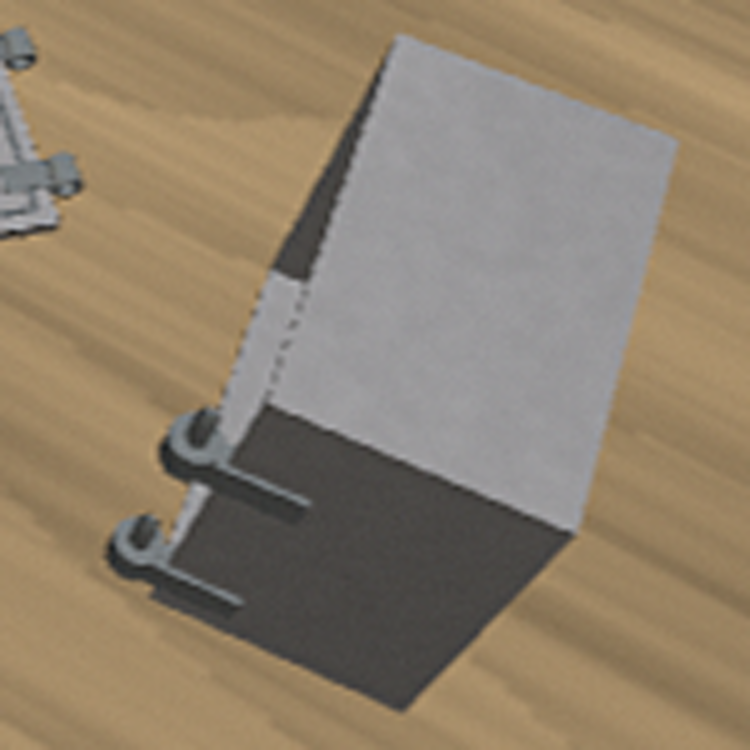

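View pics/s_rest.png

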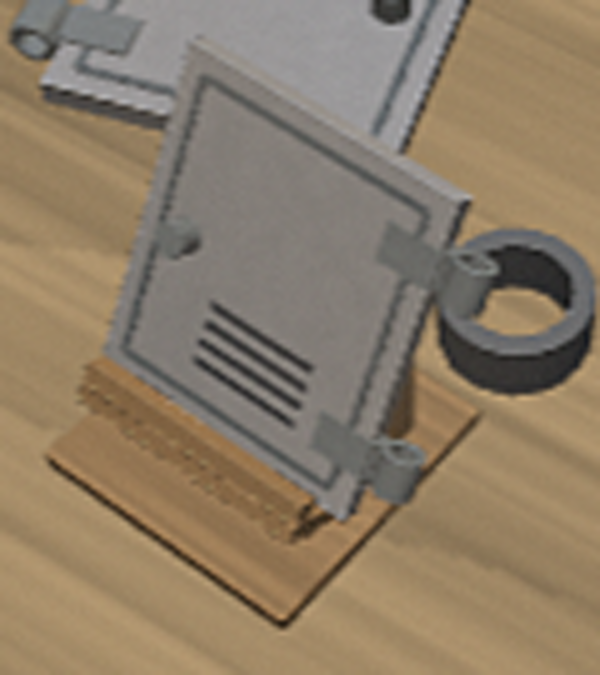

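```bash
cat > fit.py <<'E'
from h import *
from scipy.optimize import least_squares
T=load('top0'); S=load('scene0')
def tp(a): return np.array(a)/6+[110,180]
cab=[(T,[85+5,0,190],(370,102)),(T,[90,110,190],(90,173)),(T,[-90,110,190],(165,637)),(T,[-90,0,190],(460,560)),
 (T,[85,-14,137],(525,181)),(T,[85,-14,37],(455,133))]
cab=[(f,p,np.array(q)/6+[110,180]) for f,p,q in cab]
sc=[([90,0,190],(268,404)),([90,110,190],(575,534)),([-90,110,190],(678,140)),([-90,0,190],(397,36)),([85,-14,137],(195,448)),([85,-14,37],(138,548)),([90,110,0],(402,712))]
cab+=[(S,p,np.array(q)/5+[390,180]) for p,q in sc]
def res(v):
    r=R.from_euler('z',v[2]); o=[]
    for f,p,q in cab: o.append(proj(f,r.apply(p)+[v[0],v[1],0])[0]-q)
    return np.ravel(o)
s=least_squares(res,[500,250,0.1],loss='soft_l1'); print(s.x[:2],np.degrees(s.x[2])); print(res(s.x).reshape(-1,2).round(1).tolist())
r=R.from_euler('z',s.x[2]); print('hinge',r.apply([85,-14,0])+[s.x[0],s.x[1],0])
lf=[(T,[6,75,85],(197,297)),(T,[6,-75,85],(578,266)),(T,[6,-75,-85],(520,153)),(T,[6,75,-85],(187,172)),(T,[0,89,62],(160,284)),(T,[0,89,-38],(158,210)),(T,[-6,75,85],(200,322)),(T,[-6,-75,85],(586,298))]
lf=[(f,p,np.array(q)/6+[290,160]) for f,p,q in lf]
sc=[([6,75,85],(459,207)),([-6,-75,85],(197,38)),([-6,75,85],(469,195)),([6,75,-85],(340,521)),([0,89,62],(475,262)),([0,89,-38],(403,451))]
lf+=[(S,p,np.array(q)/5+[215,110]) for p,q in sc]
def resl(v):
    r=R.from_euler('xyz',v[3:]); return np.ravel([proj(f,r.apply(p)+v[:3])[0]-q for f,p,q in lf])
s=least_squares(resl,[500,-100,110,0,-0.52,0],loss='soft_l1'); print(s.x[:3],np.degrees(s.x[3:])); print(resl(s.x).reshape(-1,2).round(1).tolist())
rl=R.from_euler('xyz',s.x[3:])
for n,p in dict(topc=[0,0,85],toph=[0,75,85],topk=[0,-75,85],foot=[0,0,-85],sl=[0,89,-60],sh=[0,89,40]).items(): print(n,(rl.apply(p)+s.x[:3]).round(1))
for n,(u,v,z) in dict(tape=(333,249,18),jar=(440,190,90),carton=(240,138,60)).items(): print(n,onz(T,u,v,z).round())
E
python3 fit.py
```

```text
[483.46674073 202.8028295 ] 7.177650996463483
[[-1.1, -0.7], [-1.8, -0.4], [-1.0, -0.0], [-1.0, -0.4], [-13.3, -8.7], [10.2, 6.9], [-0.6, -0.1], [0.4, 0.1], [-0.6, -0.6], [-0.7, -0.8], [0.1, -1.8], [-0.1, -1.3], [-0.1, 0.2]]
hinge [569.54988671 199.53297038   0.        ]
[ 526.78641552 -206.35873066  109.93444959] [ 5399.30179646  3210.88443844 -3963.59692992]
[[-0.4, -0.5], [1.2, 0.1], [-0.3, -0.4], [-0.6, 0.3], [-0.3, 1.4], [-0.6, 1.5], [-0.6, 0.3], [-0.0, -0.3], [-1.1, -0.6], [0.7, -0.4], [-0.1, 0.5], [-0.4, 0.0], [-0.9, 0.2], [-0.6, -0.0]]
topc [ 485.6 -202.7  184.2]
toph [ 490.7 -127.9  183.4]
topk [ 480.4 -277.5  185. ]
foot [ 568.  -210.    35.7]
sl [ 562.  -120.1   56.6]
sh [ 513.5 -115.9  143.9]
tape [ 417. -146.   18.]
jar [ 522. -435.   90.]
carton [743.  61.  60.]
```

```bash
sed -i 's/(T,\[85,-14,137\],(525,181)),(T,\[85,-14,37\],(455,133))/(T,[85,-14,137],(456,133)),(T,[85,-14,37],(525,181))/' fit.py; python3 fit.py | head -3
python3 - <<'E'
from h import *
T=load('top0')
# leaf euler
print(R.from_euler('xyz',[5399.30179646,3210.88443844,-3963.59692992],degrees=True).as_euler('xyz',degrees=True))
E
```

```text
[482.92243576 202.59229619] 6.961579962064907
[[-0.9, -0.6], [-1.6, -0.4], [-1.1, 0.1], [-1.0, -0.1], [-1.6, -0.5], [-1.3, -0.9], [-0.8, -0.4], [0.1, -0.1], [-0.5, -0.6], [-0.5, -1.0], [-0.1, -2.1], [-0.2, -1.7], [-0.3, 0.0]]
hinge [568.99263852 198.99782855   0.        ]
[ -0.69820354 -29.11556156  -3.59692992]
```

Emit:
drive_tool --moves '[{"claw": -1,"dz": -1,"yaw": -1},{"claw": -1,"dz": -1,"yaw": -1},{"claw": -1,"dz": -1,"yaw": -1},{"claw": -1,"dz": -1,"yaw": -1},{"claw": -1,"yaw": -1}]' --grip_force 25

```text
validation failed for argument at $.mo...
```

Emit:
drive_tool --moves '[{"claw": -1,"dx": 0,"dy": 0,"dz": -1,"yaw": -1},{"claw": -1,"dx": 0,"dy": 0,"dz": -1,"yaw": -1},{"claw": -1,"dx": 0,"dy": 0,"dz": -1,"yaw": -1},{"claw": -1,"dx": 0,"dy": 0,"dz": -1,"yaw": -1},{"claw": -1,"dx": 0,"dy": 0,"dz": 0,"yaw": -1}]' --grip_force 25

```text
time_s: 0.78
ee_pos: [204.1, -535.9, 268.8]
ee_rot: [-179.7, -0.3, 65.2]
force: [-0.2, -0.3, -0.2]
gripper_width: 91.3
```

Emit:
drive_tool --moves '[{"claw": -1,"dx": 0,"dy": 0,"dz": 0,"yaw": -1},{"claw": -1,"dx": 0,"dy": 0,"dz": 0,"yaw": -1},{"claw": -1,"dx": 0,"dy": 0,"dz": 0,"yaw": -0.4},{"claw": -1,"dx": 1,"dy": 1,"dz": 0,"yaw": 0},{"claw": -1,"dx": 1,"dy": 1,"dz": 0,"yaw": 0}]'

```text
time_s: 1.4
ee_pos: [245.8, -497.9, 267.1]
ee_rot: [-179.8, -0.5, 86.4]
force: [0.3, -0.2, -0.0]
gripper_width: 91.5
```

Emit:
drive_tool --moves '[{"claw": -1,"dx": 1,"dy": 1,"dz": 0,"yaw": 0},{"claw": -1,"dx": 1,"dy": 1,"dz": 0,"yaw": 0},{"claw": -1,"dx": 1,"dy": 1,"dz": 0,"yaw": 0},{"claw": -1,"dx": 1,"dy": 1,"dz": 0,"yaw": 0},{"claw": -1,"dx": 1,"dy": 1,"dz": 0,"yaw": 0}]'

```text
time_s: 2.02
ee_pos: [354.4, -400.4, 265.8]
ee_rot: [-179.6, -0.7, 86.4]
force: [0.6, 0.0, 1.0]
gripper_width: 91.1
```

Emit:
drive_tool --moves '[{"claw": -1,"dx": 1,"dy": 1,"dz": 0,"yaw": 0},{"claw": -1,"dx": 1,"dy": 1,"dz": 0,"yaw": 0},{"claw": -1,"dx": 1,"dy": 1,"dz": 0,"yaw": 0},{"claw": -1,"dx": 1,"dy": 0.5,"dz": 0,"yaw": 0},{"claw": -1,"dx": 1,"dy": 0.5,"dz": 0,"yaw": 0}]'

```text
time_s: 2.65
ee_pos: [443.2, -301.5, 264.6]
ee_rot: [-179.5, -0.8, 86.4]
force: [-0.5, -0.6, -0.5]
gripper_width: 91.4
```

Emit:
drive_tool --moves '[{"claw": -1,"dx": 1,"dy": 0.45,"dz": 0,"yaw": 0},{"claw": -1,"dx": 1,"dy": 0.45,"dz": 0,"yaw": 0},{"claw": -1,"dx": 1,"dy": 0.45,"dz": 0,"yaw": 0},{"claw": -1,"dx": 1,"dy": 0.45,"dz": 0,"yaw": 0},{"claw": -1,"dx": 0.8,"dy": 0.4,"dz": 0,"yaw": 0}]'

```text
time_s: 3.28
ee_pos: [494.0, -204.4, 263.8]
ee_rot: [-179.3, -0.9, 86.4]
force: [-0.3, -0.2, -0.3]
gripper_width: 91.3
```

Run:
```python
from h import *
for n in ['scene','wrist','top']: f=snap(n,n+'1')
s=telemetry.state(); print(s['ee_pos'],s['ee_rot'],s['force'])
```

```text
[ 493.91413623 -204.92269648  263.90326696] [-179.28860009   -0.86716924   86.49951892] [-0.09001133  0.18771891  0.08624715]
```

View pics/wrist1.png

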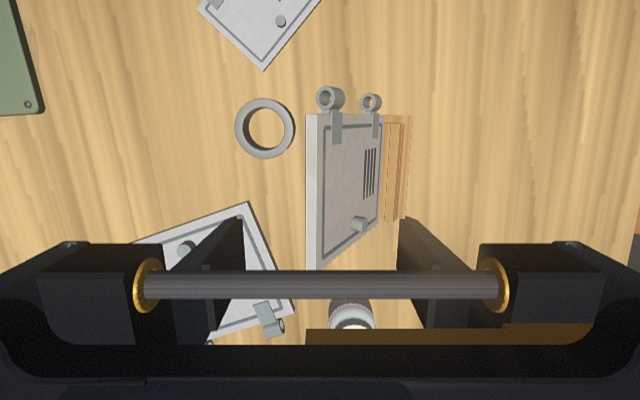

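View pics/scene1.png

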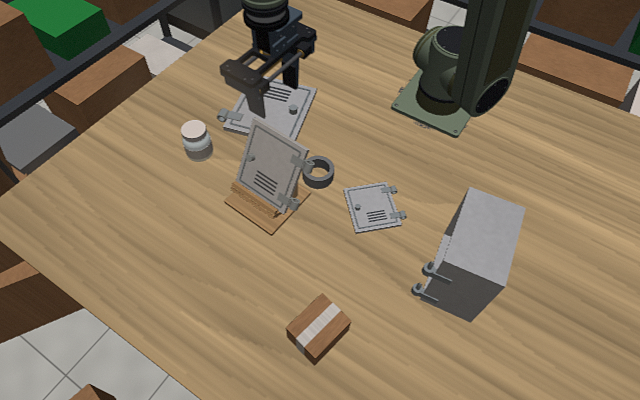

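Run:
```python
from h import *
for e in ([-179.93,0,20.8],[-179.7,-.3,65.2],[-179.8,-.5,86.4],[-179.6,-.7,86.4],[-179.29,-.87,86.5]):
    print(np.degrees(R.from_euler('xyz',e,degrees=True).as_matrix()[:,2]).round(2))
W=load('wrist1')
for u,v in [(307,115),(319,114),(308,270)]: print(onz(W,u,v,185).round(1))
```

```text
[-2.00e-02  7.00e-02 -5.73e+01]
[ -0.15   0.4  -57.29]
[ -0.17   0.51 -57.29]
[ -0.36   0.72 -57.29]
[ -0.66   0.91 -57.28]
[ 487.  -129.1  185. ]
[ 497.3 -128.9  185. ]
[ 477.4 -275.4  185. ]
```

Emit:
drive_tool --moves '[{"claw": -1,"dx": 0,"dy": 0,"dz": 1,"yaw": 0},{"claw": -1,"dx": 0,"dy": 0,"dz": 1,"yaw": 0},{"claw": -1,"dx": 0,"dy": 0,"dz": 1,"yaw": 0},{"claw": -1,"dx": 0,"dy": 0,"dz": 1,"yaw": 0},{"claw": -0.2,"dx": 0,"dy": 0,"dz": 1,"yaw": 0}]'

```text
time_s: 4.05
ee_pos: [492.2, -208.3, 162.8]
ee_rot: [-179.5, -0.6, 86.3]
force: [0.6, -0.4, 0.4]
gripper_width: 83.9
```

Run:
```python
from h import *
for n in ['scene']: f=snap(n,n+'2')
crop('scene2','s2',205,335,40,240,4)
s=telemetry.state(); print(s['ee_pos'],s['ee_rot'],s['force'],s['gripper_width'])
```

```text
[ 490.39650642 -207.58766518  160.00582974] [-179.16842091   -0.69932324   86.31371555] [-0.52042977  1.25638436 -2.33367495] 79.80145761313504
```

View pics/s2.png

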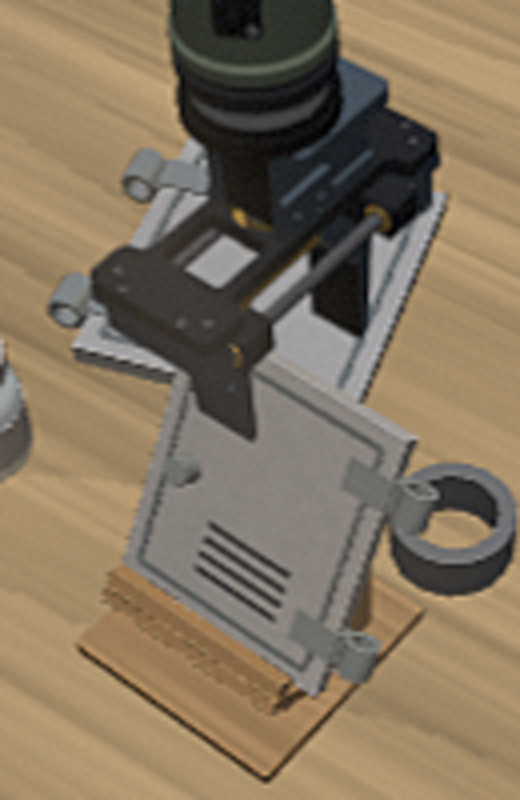

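Emit:
drive_tool --moves '[{"claw": 1,"dx": 0.25,"dy": 0.2,"dz": 0,"yaw": 0},{"claw": 1,"dx": 0,"dy": 0,"dz": 0,"yaw": 0},{"claw": 1,"dx": 0,"dy": 0,"dz": 0,"yaw": 0},{"claw": 1,"dx": 0,"dy": 0,"dz": 0,"yaw": 0}]' --grip_force 25

```text
time_s: 4.6
ee_pos: [495.7, -204.1, 162.0]
ee_rot: [-179.3, -0.6, 86.3]
force: [-0.0, -0.1, -0.2]
gripper_width: 40.1
```

Emit:
drive_tool --moves '[{"claw": 1,"dx": 0,"dy": 0,"dz": 0,"yaw": 0},{"claw": 1,"dx": 0,"dy": 0,"dz": 0,"yaw": 0},{"claw": 1,"dx": 0,"dy": 0,"dz": 0,"yaw": 0}]'

```text
time_s: 4.97
ee_pos: [494.5, -204.2, 162.9]
ee_rot: [-179.2, -0.6, 86.3]
force: [-7.6, 0.0, 10.4]
gripper_width: 10.0
```

Run:
```python
from h import *
for n in ['scene']: f=snap(n,n+'3')
crop('scene3','s3',205,335,40,240,4)
s=telemetry.state(); print(s['ee_pos'],s['ee_rot'],s['force'],s['gripper_width'])
```

```text
[ 493.50966736 -204.12931678  163.42466426] [-179.08116282   -0.57245279   86.28232334] [-9.5942933   0.46740721 14.70112628] 5.8875131461989065
```

View pics/s3.png

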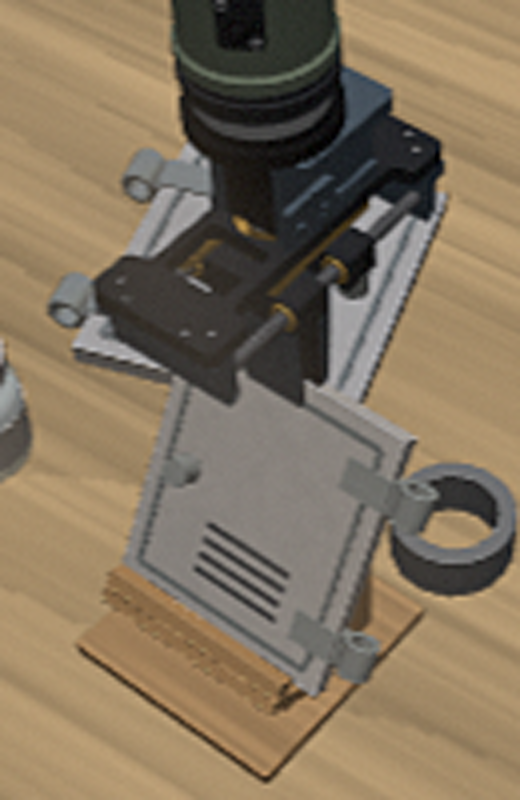

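Run:
```python
from h import *
for n in ['wrist']: f=snap(n,n+'3')
crop('scene3','s3b',240,310,100,160,11)
s=telemetry.state(); print(s['ee_pos'],s['ee_rot'],s['force'],s['torque'],s['gripper_width'])
```

```text
[ 492.74182809 -204.1037916   164.00710724] [-179.00444616   -0.56486859   86.28956642] [-12.20904301   1.31102372  18.83230573] [ 0.20369966  2.23277771 -0.01302979] 2.6840770485456464
```

View pics/s3b.png

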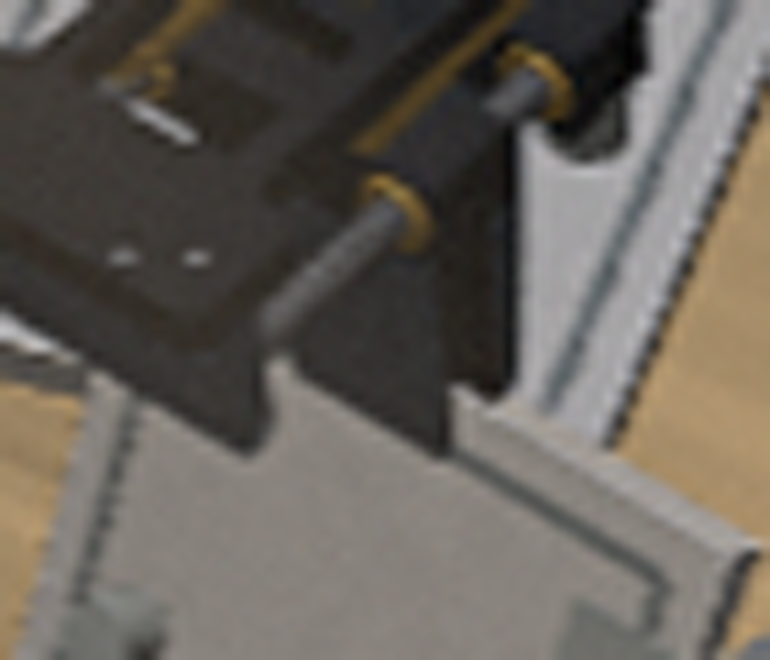

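View pics/wrist3.png

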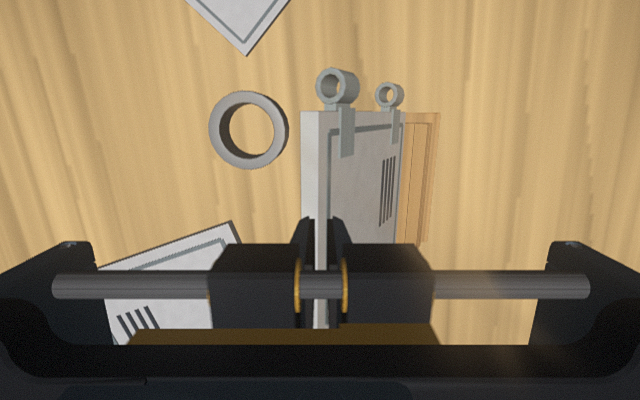

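Run:
```python
from h import *
S=load('scene3'); W=load('wrist3')
s=telemetry.state(); p=s['ee_pos']; M=R.from_euler('xyz',s['ee_rot'],degrees=True)
for n,q in dict(tip=[0,0,0],r=[16,0,0],l=[-16,0,0]).items():
    P=p+M.apply(q); print(n,P.round(1),proj(S,P).round(1),(proj(S,P)-[240,100])*11, proj(W,P).round(1))
for q in ([490.7-0,-127.9,183.4],[480.4,-277.5,185],[485.6,-202.7,184.2]): print(proj(S,q).round(1),(proj(S,q)-[240,100])*11,proj(W,q).round(1))
```

```text
tip [ 492.7 -204.1  164. ] [[277.6 141.4]] [[413.59578271 455.89221073]] [[319.3 227.9]]
r [ 493.8 -188.1  164.2] [[283.3 144.8]] [[476.16299149 492.94798315]] [[319.3 205.1]]
l [ 491.7 -220.1  163.8] [[272.  138.1]] [[351.72723731 419.25022552]] [[319.4 249.7]]
[[307.2 150.2]] [[739.62610123 551.65814327]] [[305.7 110.3]]
[[253.4 117.6]] [[147.87105112 193.44225819]] [[307.5 342.9]]
[[279.6 133.5]] [[436.05592847 368.14117746]] [[306.8 238.3]]
```

Run:
```python
from h import *
S=load('scene2'); W=load('wrist1')
M=R.from_euler('xyz',[-179.168,-.7,86.31],degrees=True); p=np.array([490.4,-207.6,160])
for y in (40,48):
  for x in (16,-16): print(y,x,proj(S,p+M.apply([x,y,0])).round(1), (proj(S,p+M.apply([x,y,0]))-[205,40])*4)
M=R.from_euler('xyz',[-179.29,-.87,86.5],degrees=True); p=np.array([493.9,-204.9,263.9])
for y in (-46,46):
  for x in (16,-16): print(y,x,proj(W,p+M.apply([x,y,0])).round(1))
```

```text
40 16 [[271.  156.1]] [[263.82742854 464.21443823]]
40 -16 [[259.6 149.2]] [[218.53641465 436.65554417]]
48 16 [[268.6 158.4]] [[254.24706719 473.55784459]]
48 -16 [[257.2 151.4]] [[208.89341419 445.78762351]]
-46 16 [[249.3 208.2]]
-46 -16 [[252.2 252.4]]
46 16 [[388.6 208.1]]
46 -16 [[385.8 252.4]]
```

Run:
```python
from h import *
S=load('scene2'); W=load('wrist1'); M1=R.from_euler('xyz',[-179.29,-.87,86.5],degrees=True); p1=np.array([493.9,-204.9,263.9])
M=R.from_euler('xyz',[-179.168,-.7,86.31],degrees=True); p=np.array([490.4,-207.6,160])
for z in (0,-10,-15,-20,-25): print(z,[proj(W,p1+M1.apply([16,y,z])).round(1)[0] for y in (-46,46)],[(proj(S,p+M.apply([16,y,z]))-[205,40])[0]*4 for y in (40,47)])
print(telemetry.state())
```

```text
0 [array([249.3, 208.2]), array([388.6, 208.1])] [array([263.82742854, 464.21443823]), array([255.44863594, 472.38599473])]
-10 [array([245.8, 213. ]), array([391.9, 213. ])] [array([262.40239423, 452.39517548]), array([253.94465412, 460.59895375])]
-15 [array([243.9, 215.6]), array([393.7, 215.6])] [array([261.68041311, 446.40704974]), array([253.18264092, 454.62688637])]
-20 [array([242. , 218.4]), array([395.6, 218.3])] [array([260.95201043, 440.36566355]), array([252.41382694, 448.60151971])]
-25 [array([239.9, 221.3]), array([397.6, 221.2])] [array([260.21710015, 434.27030315]), array([251.63812072, 442.52213704])]
{'time_s': 5.075, 'qpos': array([-23.86240261,  16.22447941,  96.48518271,   0.20135219,
        68.41967028, -20.23278051]), 'qvel': array([-0.22252332, -0.97730321, -0.4371507 , -0.49231189,  2.10762624,
        0.02228088]), 'effort': array([  2.00847477, -27.17590213, -21.26226604,   1.31101482,
        -3.97453353,  -0.03470587]), 'ee_pos': array([ 492.74182809, -204.1037916 ,  164.00710724]), 'ee_rot': array([-179.00444616,   -0.56486859,   86.28956642]), 'force': array([-12.20904301,   1.31102372,  18.83230573]), 'torque': array([ 0.20369966,  2.23277771, -0.01302979]), 'gripper_width': 2.6840770485456464}
```

Emit:
drive_tool --moves '[{"claw": -0.5,"dx": 0,"dy": 0,"dz": 0,"yaw": 0},{"claw": -0.5,"dx": 0,"dy": 0,"dz": 0,"yaw": 0},{"claw": -0.5,"dx": 0,"dy": 0,"dz": 0,"yaw": 0},{"claw": -0.5,"dx": 0,"dy": 0,"dz": 0,"yaw": 0},{"claw": -0.5,"dx": 0,"dy": 0,"dz": 0,"yaw": 0}]'

```text
time_s: 5.7
ee_pos: [493.0, -204.1, 164.0]
ee_rot: [-179.0, -0.6, 86.3]
force: [-0.2, -0.1, -0.7]
gripper_width: 49.5
```

Emit:
drive_tool --moves '[{"claw": -0.5,"dx": 0,"dy": 0.1,"dz": 0.5,"yaw": 0},{"claw": -0.5,"dx": 0,"dy": 0,"dz": 0.9,"yaw": 0},{"claw": -0.5,"dx": 0,"dy": 0,"dz": 0,"yaw": 0}]'

```text
time_s: 6.08
ee_pos: [494.6, -203.8, 133.9]
ee_rot: [-179.0, -0.6, 86.3]
force: [-0.9, -0.1, -0.5]
gripper_width: 68.6
```

Run:
```python
from h import *
for n in ['wrist','scene']: f=snap(n,n+'4')
crop('scene4','s4',205,335,60,210,5)
s=telemetry.state(); print(s['ee_pos'],s['ee_rot'],s['force'],s['gripper_width'])
```

```text
[ 495.80687982 -204.34641635  135.52741547] [-179.19525094   -0.51746005   86.28303671] [ 0.48863252 -0.26441205 -0.00300768] 68.16471295559897
```

View pics/s4.png

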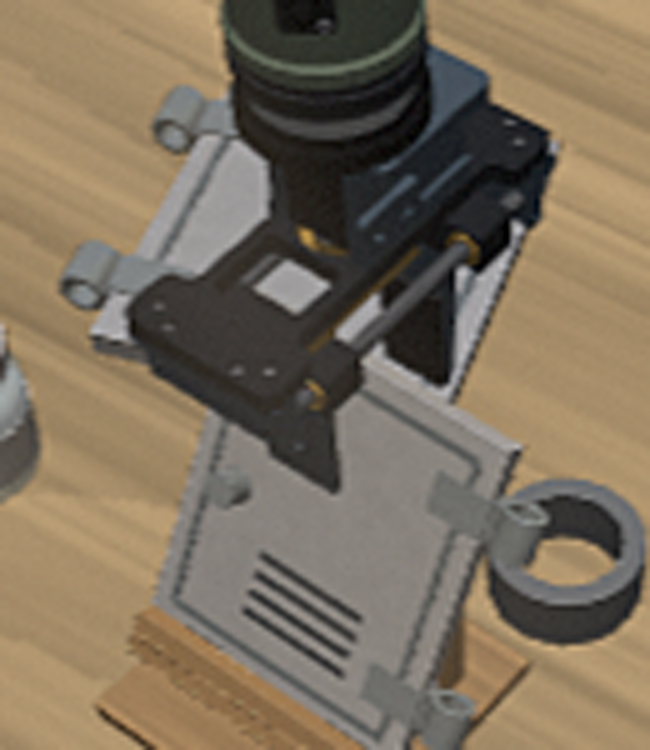

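View pics/wrist4.png

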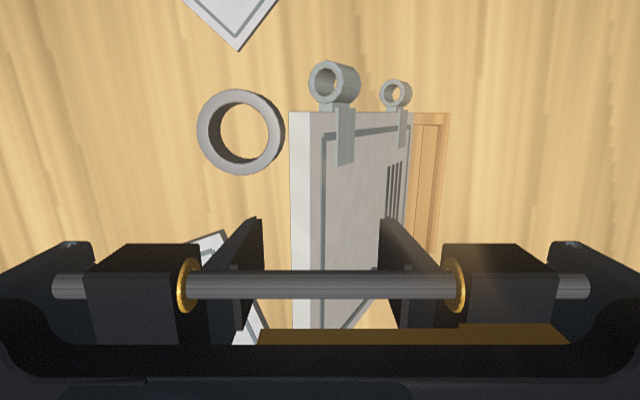

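Emit:
drive_tool --moves '[{"claw": 1,"dx": 0,"dy": 0,"dz": 0,"yaw": 0},{"claw": 1,"dx": 0,"dy": 0,"dz": 0,"yaw": 0},{"claw": 1,"dx": 0,"dy": 0,"dz": 0,"yaw": 0},{"claw": 1,"dx": 0,"dy": 0,"dz": 0,"yaw": 0},{"claw": 1,"dx": 0,"dy": 0,"dz": 0,"yaw": 0}]' --grip_force 20

```text
time_s: 6.8
ee_pos: [496.2, -204.7, 137.5]
ee_rot: [-179.3, -0.5, 86.3]
force: [-1.4, 1.1, 3.8]
gripper_width: 24.8
```

Emit:
drive_tool --moves '[{"claw": 1,"dx": 0,"dy": 0,"dz": 0,"yaw": 0}]'

```text
time_s: 6.92
ee_pos: [496.9, -204.9, 138.1]
ee_rot: [-179.4, -0.4, 86.3]
force: [-0.9, 0.7, 3.6]
gripper_width: 24.7
```

Emit:
drive_tool --moves '[{"claw": 1,"dx": 0,"dy": 0.1,"dz": -0.5,"yaw": 0},{"claw": 1,"dx": 0,"dy": 0.2,"dz": -1,"yaw": 0},{"claw": 1,"dx": 0,"dy": 0.2,"dz": -1,"yaw": 0}]' --grip_force 30

```text
time_s: 7.3
ee_pos: [512.2, -206.3, 188.3]
ee_rot: [-179.9, -0.5, 86.2]
force: [3.8, 0.0, -4.9]
gripper_width: 16.4
```

Run:
```python
from h import *
for n in ['scene']: f=snap(n,n+'5')
crop('scene5','s5',205,335,40,220,4)
s=telemetry.state(); print(s['ee_pos'],s['ee_rot'],s['force'],s['gripper_width'])
```

```text
[ 514.26262163 -206.93729026  191.24012928] [179.75129419  -0.36308166  86.21766215] [ 3.50971972 -0.31384231  1.11529407] 16.3799101638869
```

View pics/s5.png

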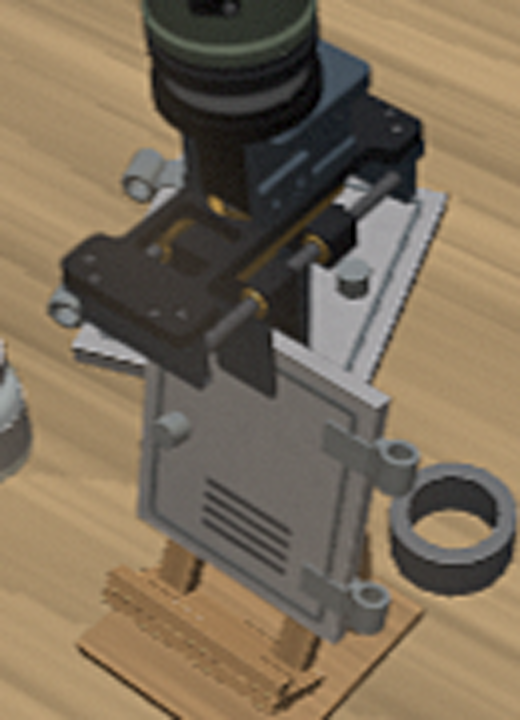

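Emit:
drive_tool --moves '[{"claw": 1,"dx": 0,"dy": 0.3,"dz": -1,"yaw": 0},{"claw": 1,"dx": 0,"dy": 0.7,"dz": -1,"yaw": 0},{"claw": 1,"dx": 0,"dy": 1,"dz": -0.6,"yaw": 0}]' --grip_force 40

```text
time_s: 7.72
ee_pos: [552.9, -209.4, 242.5]
ee_rot: [-179.9, -0.4, 86.2]
force: [0.3, 0.5, -5.2]
gripper_width: 11.9
```

Run:
```python
from h import *
for n in ['scene','wrist']: f=snap(n,n+'6')
crop('scene6','s6',195,345,40,220,4)
s=telemetry.state(); print(s['ee_pos'],s['ee_rot'],s['force'],s['torque'],s['gripper_width'])
```

```text
[ 555.0161924  -209.72373794  242.43213175] [179.87164299  -0.41066408  86.24500403] [ 0.22780594  0.51964878 -4.32989427] [-0.07049388 -0.12241272 -0.01506779] 11.586675771516575
```

View pics/s6.png

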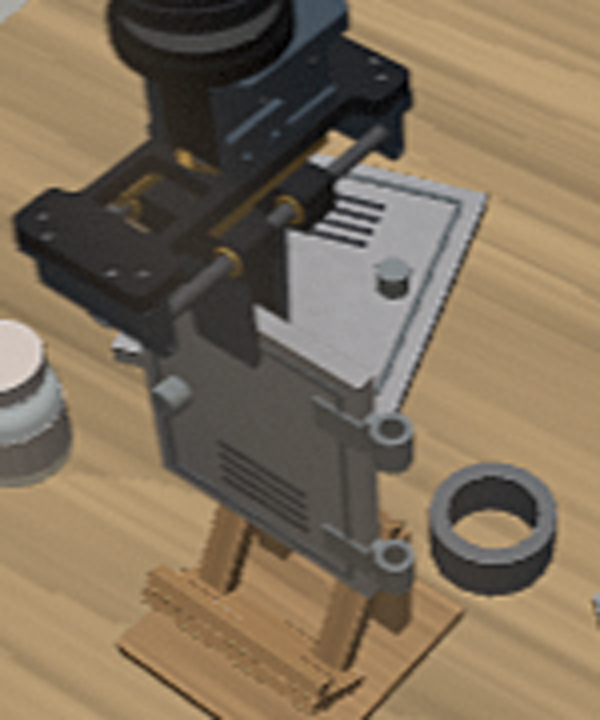

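View pics/wrist6.png

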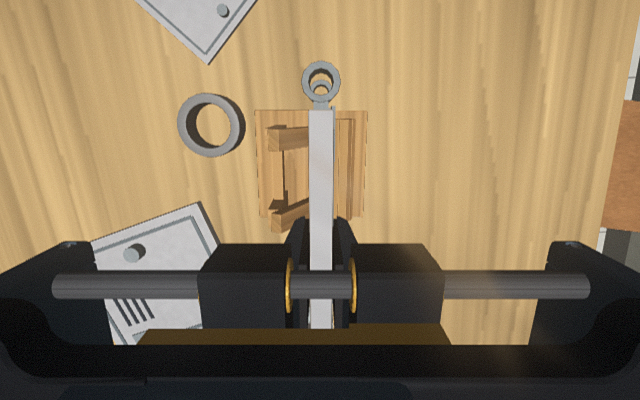

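Run:
```python
from h import *
crop('scene6','s6a',265,315,125,195,10)
crop('wrist6','w6a',290,350,50,130,8)
```

```text
(no output)
```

View pics/s6a.png

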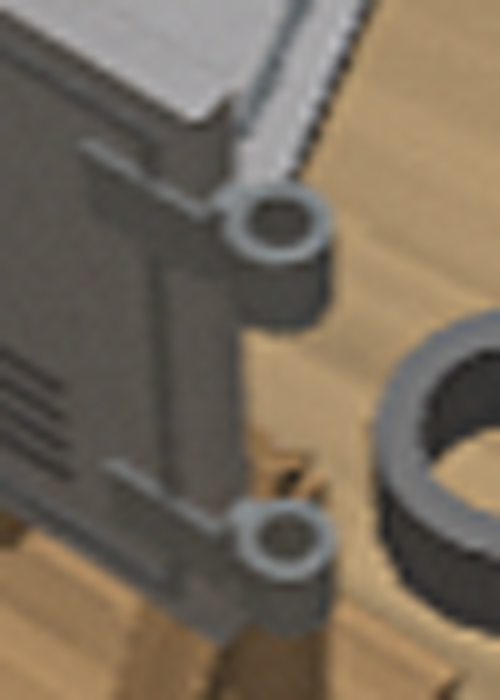

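View pics/w6a.png

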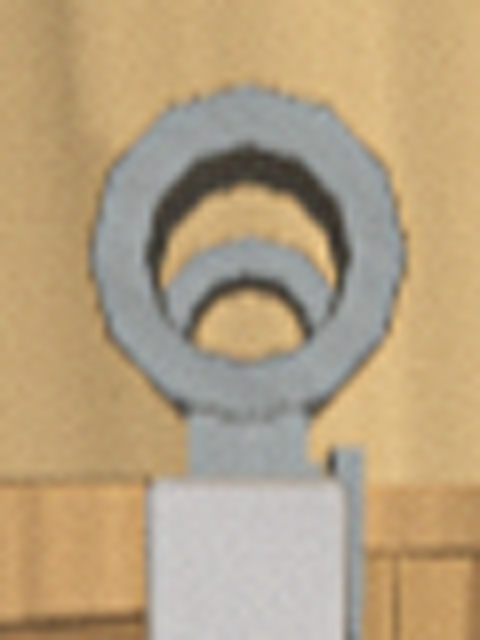

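```bash
cat > sock.py <<'E'
from h import *
from scipy.optimize import least_squares
def sock(W,S,wh,wl,sh,sl,p,e):
    M=R.from_euler('xyz',e,degrees=True)
    obs=[(W,0,wh),(W,1,wl),(S,0,sh),(S,1,sl)]
    obs=[o for o in obs if o[2] is not None]
    def res(v):
        z=np.array([v[3],v[4],1]); z/=np.linalg.norm(z)
        return np.ravel([(proj(f,v[:3]-100*k*z)[0]-q) for f,k,q in obs])
    s=least_squares(res,np.r_[p[0],p[1]+85,p[2]+20,0,0]); v=s.x
    print('hi-top',v[:3].round(1),'tilt deg',np.degrees(v[3:]).round(2),'res',s.fun.round(1))
    print('in tool',M.inv().apply(v[:3]-p).round(1)); return v
E
python3 - <<'E'
from sock import *
p=np.array([555.0,-209.7,242.4]); e=[179.87,-.41,86.245]
W=load('wrist6');S=load('scene6')
print(np.degrees(R.from_euler('xyz',e,degrees=True).as_matrix()[:,2]).round(2))
sock(W,S,(321.25,81.5),(321.25,92.2),(292.8,147.3),(293.5,179),p,e)
E
```

```text
[  0.16   0.4  -57.29]
hi-top [ 562.7 -119.5  268.2] tilt deg [-0.23 -0.18] res [-0.5 -0.5 -0.7 -0.6 -2.6  0.2 -2.3  0.4]
in tool [ 90.7   1.9 -25.1]
```

Emit:
drive_tool --moves '[{"claw": 1,"dx": 0.5,"dy": 0,"dz": 0,"yaw": 0},{"claw": 1,"dx": 1,"dy": 0,"dz": 0,"yaw": 0},{"claw": 1,"dx": 1,"dy": 0,"dz": 0,"yaw": 0},{"claw": 1,"dx": 1,"dy": 0,"dz": 0,"yaw": 0},{"claw": 1,"dx": 1,"dy": 0,"dz": 0.3,"yaw": 0}]'

```text
time_s: 8.45
ee_pos: [556.3, -112.7, 233.7]
ee_rot: [-179.6, -0.6, 86.2]
force: [1.0, 0.2, -4.7]
gripper_width: 11.7
```

Emit:
drive_tool --moves '[{"claw": 1,"dx": 1,"dy": 0,"dz": 0.3,"yaw": 0},{"claw": 1,"dx": 1,"dy": 0,"dz": 0.3,"yaw": 0},{"claw": 1,"dx": 1,"dy": 0,"dz": 0.3,"yaw": 0},{"claw": 1,"dx": 0.9,"dy": 0,"dz": 0.3,"yaw": -0.5},{"claw": 1,"dx": 0.8,"dy": 0,"dz": 0.3,"yaw": -0.5}]'

```text
time_s: 9.07
ee_pos: [559.7, -9.1, 202.4]
ee_rot: [-179.6, -0.7, 95.3]
force: [0.8, -0.1, -4.7]
gripper_width: 11.7
```

Emit:
drive_tool --moves '[{"claw": 1,"dx": 0.8,"dy": 0.33,"dz": 0.33,"yaw": 0},{"claw": 1,"dx": 0.8,"dy": 0.33,"dz": 0.33,"yaw": 0},{"claw": 1,"dx": 0.7,"dy": 0.33,"dz": 0.3,"yaw": 0},{"claw": 1,"dx": 0.5,"dy": 0.3,"dz": 0.3,"yaw": 0}]'

```text
time_s: 9.57
ee_pos: [581.0, 54.8, 175.9]
ee_rot: [-179.6, -0.7, 95.2]
force: [1.2, 0.6, -4.4]
gripper_width: 11.6
```

Run:
```python
from h import *
s=telemetry.state(); print(s['ee_pos'],s['ee_rot'])
for n in ['wrist','scene','top']: f=snap(n,n+'7')
s=telemetry.state(); print(s['ee_pos'],s['ee_rot'],s['force'],s['torque'],s['gripper_width'])
crop('scene7','s7',350,510,190,310,5)
```

```text
[581.01647924  54.83247775 175.86289173] [-179.60619994   -0.70610663   95.20054147]
[580.50079593  54.03444291 175.73848951] [-179.53113896   -0.68610585   95.23376436] [-0.16543068  0.64598815 -5.63167016] [-0.11285441 -0.13177644 -0.05006748] 11.689030972451253
```

View pics/s7.png

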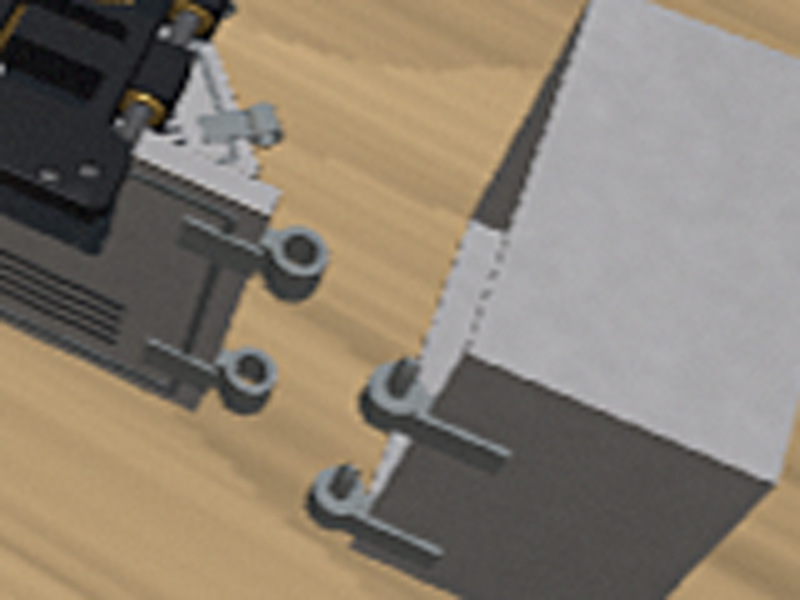

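View pics/wrist7.png

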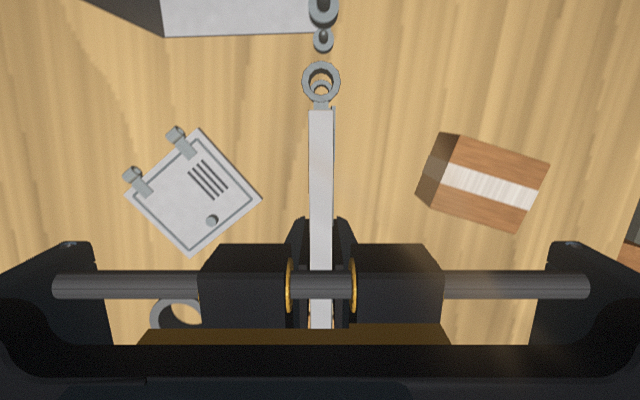

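Run:
```python
from h import *
crop('wrist7','w7',290,360,0,110,7)
crop('scene7','s7b',395,450,225,300,10)
```

```text
(no output)
```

View pics/w7.png

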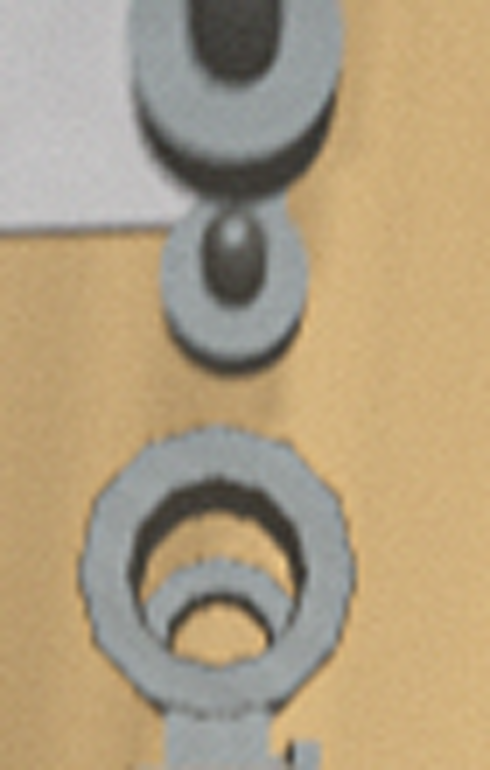

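View pics/s7b.png

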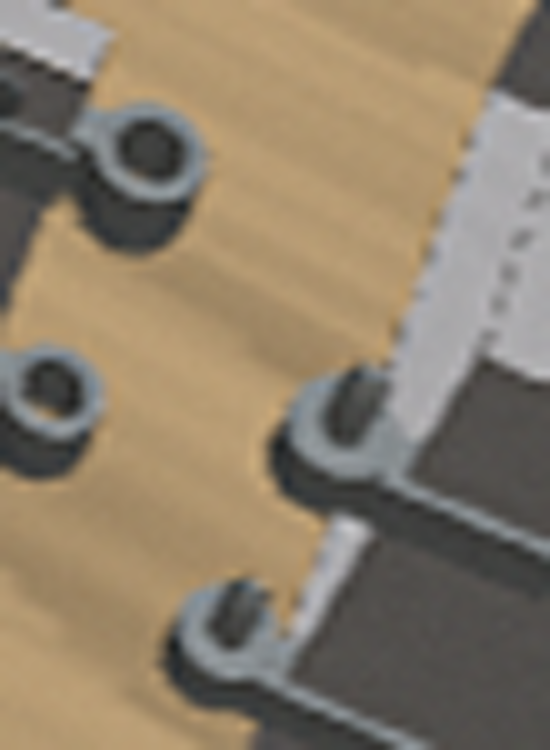

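Run:
```python
from sock import *
p=np.array([580.7,54.4,175.8]); e=[-179.56,-.7,95.22]
W=load('wrist7');S=load('scene7')
v=sock(W,S,(321.1,81),(321.4,92.1),(410.2,240),(400.2,264.3),p,e)
obs=[(W,137,(323.8,8)),(W,37,(323.5,40.6)),(S,137,(429.5,267.5)),(S,37,(418,288))]
for sel in (obs,obs[:2],obs[2:]):
    r=least_squares(lambda h:np.ravel([proj(f,[h[0],h[1],z])[0]-q for f,z,q in sel]),[569,199]); print('hinge',r.x.round(1),r.fun.round(1))
    M=R.from_euler('xyz',e,degrees=True)
    for k in (0,1):
        d=np.array([r.x[0],r.x[1],0])-(v[:3]-100*k*np.array([v[3],v[4],1])); d[2]=0; print('delta tool',M.inv().apply(d).round(1))
print(np.degrees(M.as_matrix()[:,2]).round(2))
# single-camera W: socket with known tool height
h=v[2]
for u,vv,z in ((321.1,81,h),(321.4,92.1,h-100),(323.8,8,137),(323.5,40.6,37)): print('W',onz(W,u,vv,z).round(1))
for u,vv,z in ((410.2,240,h),(400.2,264.3,h-100),(429.5,267.5,137),(418,288,37)): print('S',onz(S,u,vv,z).round(1))
```

```text
hi-top [573.2 145.5 197.4] tilt deg [ 0.16 -0.34] res [-0.1 -0.4 -0.  -0.6 -1.5 -0.2 -1.2 -0.5]
in tool [ 91.6   0.6 -20.5]
hinge [569.9 197.4] [-0.2 -0.8 -0.1 -0.2 -1.5 -0.1 -1.5 -0.1]
delta tool [52.   1.4  0.6]
delta tool [51.4  1.7  0.6]
hinge [570. 197.] [ 0.  -0.1 -0.   0.2]
delta tool [51.6  1.6  0.6]
delta tool [51.   1.8  0.6]
hinge [568.5 200. ] [ 0.  0. -0. -0.]
delta tool [54.7  0.3  0.7]
delta tool [54.1  0.5  0.7]
[ -0.5    0.66 -57.29]
W [573.2 145.3 197.4]
W [572.9 145.6  97.4]
W [570. 197. 137.]
W [570.  197.2  37. ]
S [572.  147.9 197.4]
S [572.5 148.6  97.4]
S [568.5 199.9 137. ]
S [568.4 200.1  37. ]
```

Emit:
drive_tool --moves '[{"claw": 1,"dx": 0.8,"dy": 0.03,"dz": 0,"yaw": 0},{"claw": 1,"dx": 0.8,"dy": 0.03,"dz": 0,"yaw": 0},{"claw": 1,"dx": 0.6,"dy": 0,"dz": 0,"yaw": 0},{"claw": 1,"dx": 0.3,"dy": 0,"dz": 0,"yaw": 0}]'

```text
time_s: 10.22
ee_pos: [577.1, 106.3, 177.3]
ee_rot: [-179.6, -0.7, 95.1]
force: [0.2, -0.5, -4.2]
gripper_width: 11.8
```

Run:
```python
from h import *
s=telemetry.state(); p0=np.array([580.7,54.4,175.8]); M=R.from_euler('xyz',[-179.56,-.7,95.22],degrees=True)
for n in ['wrist','scene','top']: f=snap(n,n+'8')
s=telemetry.state(); print(s['ee_pos'],s['ee_rot'],s['force'],s['torque'],s['gripper_width'])
print('moved',M.inv().apply(s['ee_pos']-p0).round(2))
crop('scene8','s8',395,460,220,300,8)
crop('wrist8','w8',280,360,30,130,7)
crop('top8','t8',150,230,180,240,8)
```

```text
[577.2125567  105.48778292 177.18344752] [-179.60078629   -0.66808131   95.10762771] [-0.15146624 -0.49941632 -4.21052964] [-0.12280118 -0.09747129 -0.02538526] 11.650692848796307
moved [51.21  1.17 -0.77]
```

View pics/s8.png

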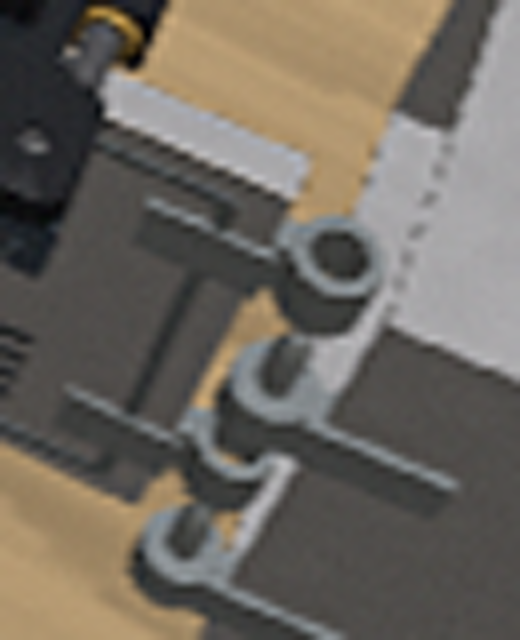

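View pics/w8.png

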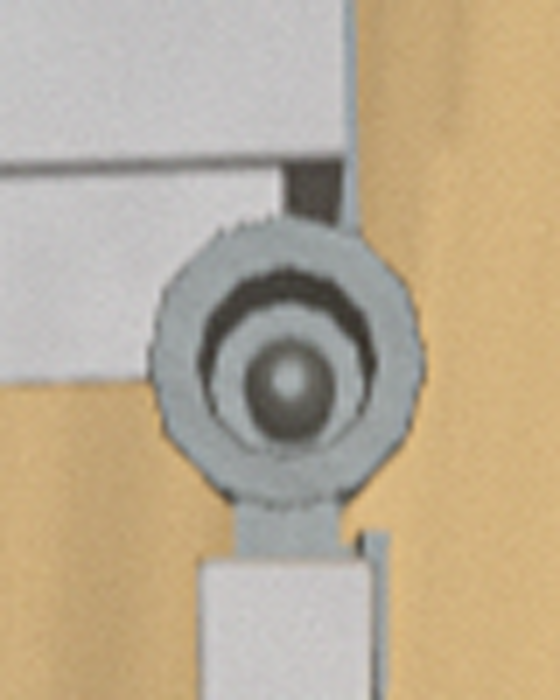

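View pics/t8.png

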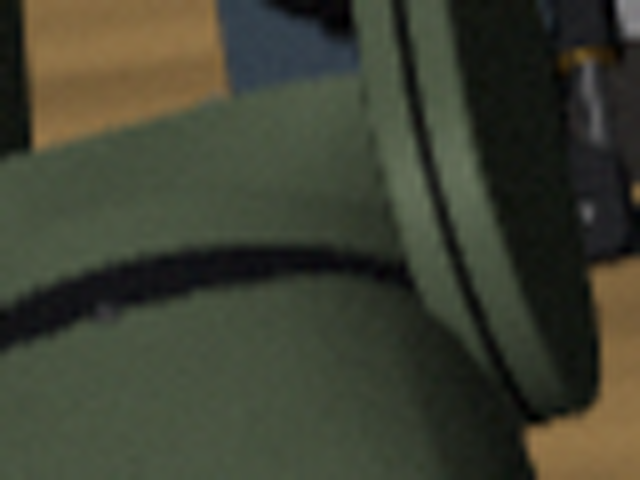

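Emit:
drive_tool --moves '[{"claw": 1,"dx": 0.02,"dy": 0,"dz": 0.5,"yaw": 0},{"claw": 1,"dx": 0,"dy": 0,"dz": 0.4,"yaw": 0},{"claw": 1,"dx": 0,"dy": 0,"dz": 0.2,"yaw": 0}]'

```text
time_s: 10.75
ee_pos: [576.9, 105.0, 153.5]
ee_rot: [-179.6, -0.6, 95.0]
force: [0.8, -0.6, -4.7]
gripper_width: 12.0
```

Run:
```python
from h import *
p0=np.array([580.7,54.4,175.8]); M=R.from_euler('xyz',[-179.56,-.7,95.22],degrees=True)
for n in ['wrist','scene']: f=snap(n,n+'9')
s=telemetry.state(); print(s['ee_pos'],s['ee_rot'],s['force'],s['torque'],s['gripper_width'])
print('moved',M.inv().apply(s['ee_pos']-p0).round(2))
a=cv2.resize(cv2.imread('pics/scene9.png')[220:300,395:460],None,fx=6,fy=6,interpolation=2);b=cv2.resize(cv2.imread('pics/wrist9.png')[30:110,280:345],None,fx=6,fy=6,interpolation=2)
cv2.imwrite('pics/c9.png',np.hstack([a,b]))
```

```text
[576.75633423 105.12825455 153.54548688] [-179.54739582   -0.63146237   95.04682568] [-0.36258865 -0.56413077 -4.82559071] [-0.06555325 -0.1070921  -0.0124854 ] 11.68529920517225
moved [50.6   0.86 22.87]
```

View pics/c9.png

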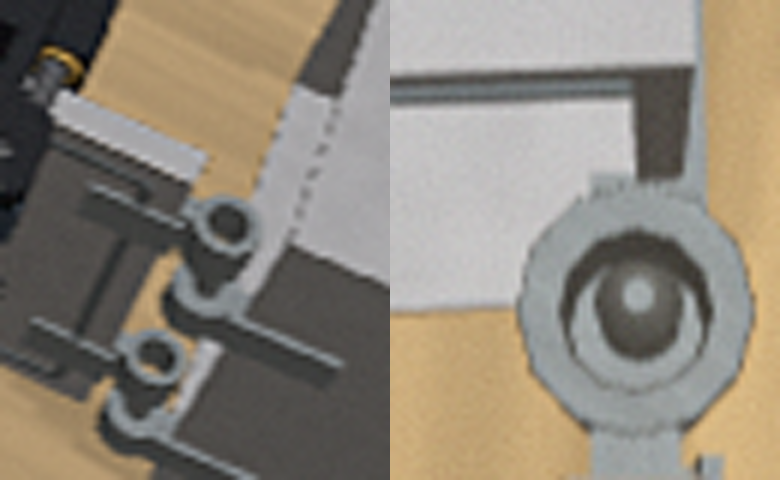

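Run:
```python
from h import *
s=telemetry.state(); W=load('wrist9')
for dz in (20,22,25):
    z=s['ee_pos'][2]+dz; print(dz, onz(W,321,81.3,z).round(1), onz(W,321.3,79.2,161).round(1), onz(load('wrist8'),321,81.7,177.2+dz).round(1), onz(load('wrist8'),321,83.6,161).round(1))
```

```text
20 [569.3 195.5 173.5] [569.2 197.8 161. ] [569.4 196.6 197.2] [569.  198.6 161. ]
22 [569.3 195.3 175.5] [569.2 197.8 161. ] [569.4 196.4 199.2] [569.  198.6 161. ]
25 [569.4 195.1 178.5] [569.2 197.8 161. ] [569.5 196.1 202.2] [569.  198.6 161. ]
```

Emit:
drive_tool --moves '[{"claw": 1,"dx": 0.13,"dy": 0,"dz": 0,"yaw": 0},{"claw": 1,"dx": 0.02,"dy": 0,"dz": 0.3,"yaw": 0}]'

```text
time_s: 11.1
ee_pos: [577.3, 108.4, 148.2]
ee_rot: [-179.7, -0.6, 95.0]
force: [0.2, 0.2, -4.7]
gripper_width: 11.9
```

Run:
```python
from h import *
p0=np.array([580.7,54.4,175.8]); M=R.from_euler('xyz',[-179.56,-.7,95.22],degrees=True)
for n in ['wrist','scene']: f=snap(n,n+'10')
s=telemetry.state(); print(s['ee_pos'],s['ee_rot'],s['force'],s['torque'],s['gripper_width'])
print('moved',M.inv().apply(s['ee_pos']-p0).round(2))
a=cv2.resize(cv2.imread('pics/scene10.png')[220:300,395:460],None,fx=6,fy=6,interpolation=2);b=cv2.resize(cv2.imread('pics/wrist10.png')[30:110,280:345],None,fx=6,fy=6,interpolation=2)
cv2.imwrite('pics/c10.png',np.hstack([a,b]))
```

```text
[576.15783235 108.08072963 146.9880708 ] [-179.48905637   -0.62350238   95.03061315] [-0.75174501 -0.86178675 -4.50358389] [-0.07169914 -0.09852051  0.01591097] 11.814520802789978
moved [53.52  0.59 29.46]
```

View pics/c10.png

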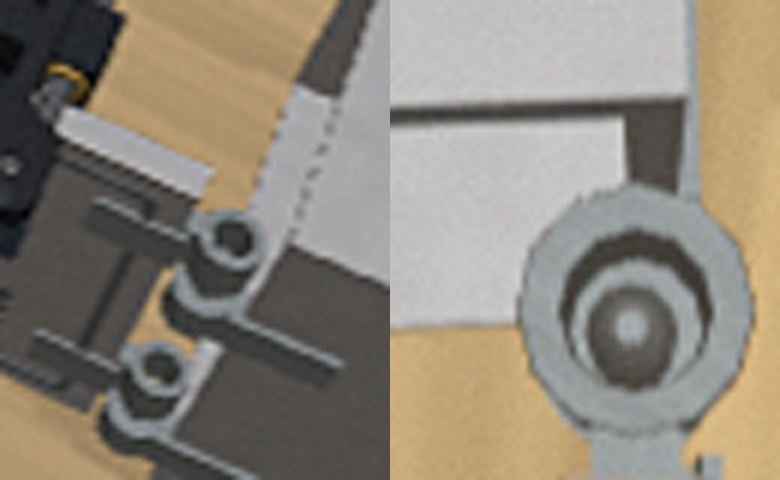

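Emit:
drive_tool --moves '[{"claw": 1,"dx": -0.05,"dy": 0,"dz": 0.2,"yaw": 0},{"claw": 1,"dx": 0,"dy": 0,"dz": 0.25,"yaw": 0}]'

```text
time_s: 11.45
ee_pos: [576.5, 107.2, 137.9]
ee_rot: [-179.5, -0.6, 95.0]
force: [-0.6, 0.3, -5.3]
gripper_width: 11.6
```

Run:
```python
from h import *
p0=np.array([580.7,54.4,175.8]); M=R.from_euler('xyz',[-179.56,-.7,95.22],degrees=True)
for n in ['wrist','scene']: f=snap(n,n+'11')
s=telemetry.state(); print(s['ee_pos'],s['ee_rot'],s['force'],s['torque'],s['gripper_width'])
print('moved',M.inv().apply(s['ee_pos']-p0).round(2))
a=cv2.resize(cv2.imread('pics/scene11.png')[220:300,395:460],None,fx=6,fy=6,interpolation=2);b=cv2.resize(cv2.imread('pics/wrist11.png')[30:110,280:345],None,fx=6,fy=6,interpolation=2)
cv2.imwrite('pics/c11.png',np.hstack([a,b]))
```

```text
[575.96624476 107.14197871 137.33993419] [-179.45683897   -0.61867826   95.03628186] [-0.14428044  0.1252993  -4.53757146] [-0.07426885 -0.03203999 -0.0058509 ] 11.929350026649503
moved [52.48  0.38 39.1 ]
```

View pics/c11.png

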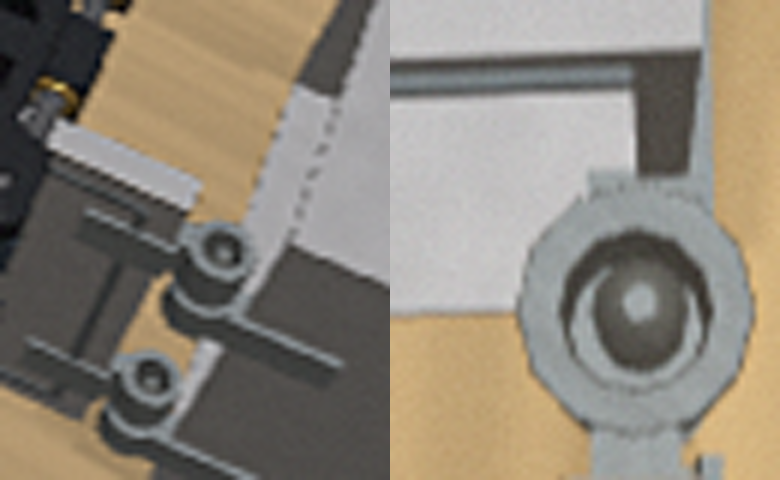

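Emit:
drive_tool --moves '[{"claw": 1,"dx": 0.02,"dy": 0,"dz": 0.2,"yaw": 0},{"claw": 1,"dx": 0,"dy": 0,"dz": 0.1,"yaw": 0}]'

```text
time_s: 11.8
ee_pos: [576.9, 107.1, 133.6]
ee_rot: [-179.6, -0.6, 95.1]
force: [-4.0, -1.6, 7.2]
gripper_width: 11.4
```

Run:
```python
from h import *
for n in ['wrist','scene']: f=snap(n,n+'12')
s=telemetry.state(); print(s['ee_pos'],s['ee_rot'],s['force'],s['torque'],s['gripper_width'])
a=cv2.resize(cv2.imread('pics/scene12.png')[220:300,395:460],None,fx=6,fy=6,interpolation=2);b=cv2.resize(cv2.imread('pics/wrist12.png')[30:110,280:345],None,fx=6,fy=6,interpolation=2)
cv2.imwrite('pics/c12.png',np.hstack([a,b]))
```

```text
[576.82868719 107.07125453 133.55469096] [-179.64086753   -0.5736398    95.0622402 ] [-2.36458314 -2.23545505  4.76841903] [0.09509469 0.36976813 0.24208005] 11.684697275885611
```

View pics/c12.png

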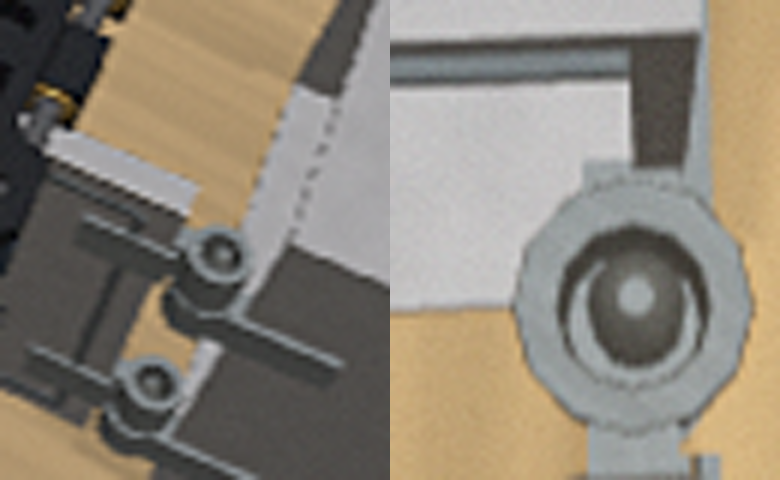

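```bash
python3 - <<'E'
from h import *
S=load('scene12');W=load('wrist12')
for z in (137,159,163,167): print(z,proj(S,[568.5,200,z]).round(1),proj(S,[568.5,200,z-100]).round(1),proj(W,[569.6,197.5,z]).round(1))
E
python3 - <<'E'
import cv2;i=cv2.imread('pics/scene12.png')[245:300,405:450];cv2.imwrite('pics/c12b.png',cv2.resize(i,None,fx=13,fy=13,interpolation=2))
E
```

```text
137 [[429.5 267.5]] [[418. 288.]] [[321.8  84.1]]
159 [[432.4 262.5]] [[420.3 283.8]] [[321.7  80.4]]
163 [[432.9 261.5]] [[420.8 283.1]] [[321.6  79.7]]
167 [[433.5 260.6]] [[421.2 282.3]] [[321.6  78.9]]
```

View pics/c12b.png

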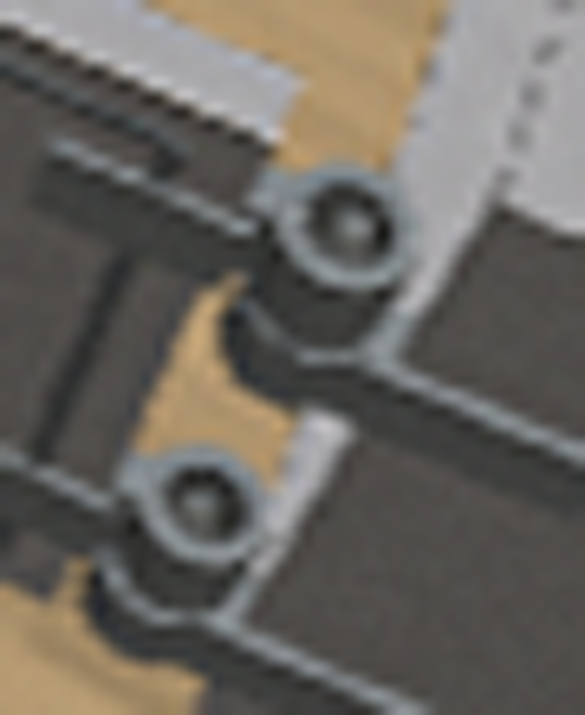

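Emit:
drive_tool --moves '[{"claw": 1,"dx": 0,"dy": 0,"dz": 0.05,"yaw": 0},{"claw": 0,"dx": 0,"dy": 0,"dz": 0,"yaw": 0},{"claw": -0.2,"dx": 0,"dy": 0,"dz": 0,"yaw": 0},{"claw": -0.3,"dx": 0,"dy": 0,"dz": 0,"yaw": 0},{"claw": -0.3,"dx": 0,"dy": 0,"dz": 0,"yaw": 0}]' --grip_force 25

```text
time_s: 12.52
ee_pos: [578.1, 107.8, 133.4]
ee_rot: [-179.9, -0.6, 95.0]
force: [0.4, 0.1, 0.4]
gripper_width: 48.7
```

```bash
python3 - <<'E'
from h import *
for n in ['wrist','scene']: f=snap(n,n+'13')
s=telemetry.state(); print(s['ee_pos'],s['ee_rot'],s['force'],s['torque'],s['gripper_width'])
E
python3 - <<'E'
import cv2;i=cv2.imread('pics/scene13.png')[170:310,320:480];cv2.imwrite('pics/c13b.png',cv2.resize(i,None,fx=4.5,fy=4.2,interpolation=2))
E
```

```text
[578.09806824 107.78195577 133.43758348] [-179.84784437   -0.63318714   95.04644568] [-0.35457648 -0.8083056  -0.28092883] [-0.02135452 -0.07351404 -0.0041986 ] 56.839519403445976
```

View pics/c13b.png

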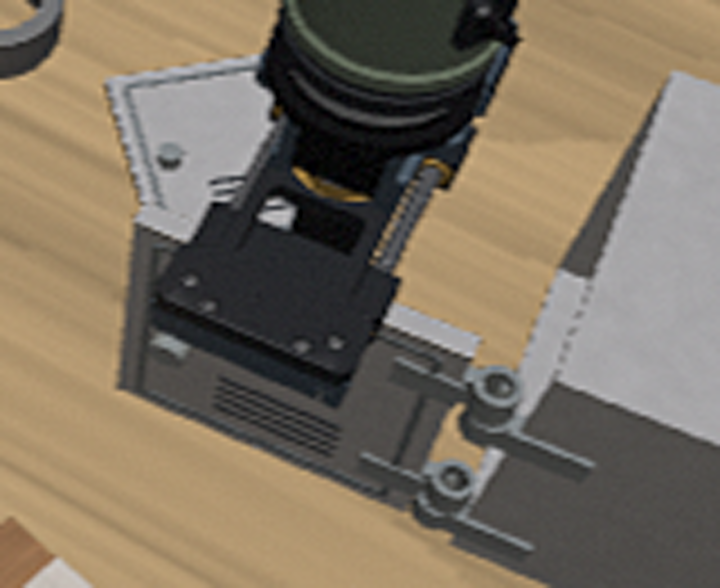

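View pics/wrist13.png

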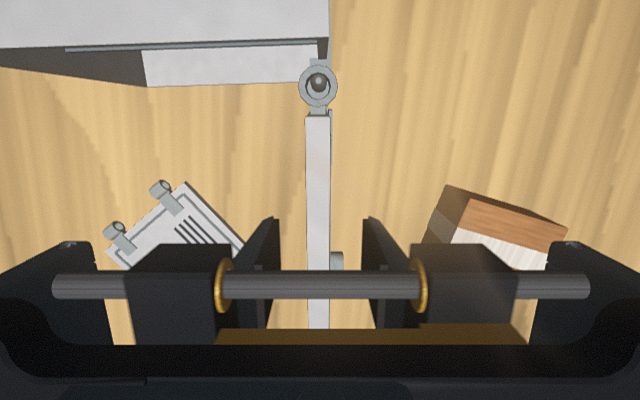

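Released; the leaf stands on its pintles and the fingers are clear on both sides. Raising the tool.

Emit:
drive_tool --moves '[{"claw": -0.6,"dx": 0,"dy": 0,"dz": -0.5,"yaw": 0},{"claw": -0.6,"dx": 0,"dy": 0,"dz": -1,"yaw": 0},{"claw": -0.6,"dx": 0,"dy": 0,"dz": -1,"yaw": 0},{"claw": -0.6,"dx": 0,"dy": 0,"dz": -1,"yaw": 0},{"claw": -0.6,"dx": 0,"dy": 0,"dz": -1,"yaw": 0}]'

```text
time_s: 13.25
ee_pos: [578.0, 106.8, 227.2]
ee_rot: [-179.8, -0.6, 95.0]
force: [-1.2, -0.2, -0.8]
gripper_width: 72.8
```

Emit:
drive_tool --moves '[{"claw": -0.6,"dx": -1,"dy": -0.5,"dz": -1,"yaw": 0},{"claw": -0.6,"dx": -1,"dy": -0.5,"dz": -1,"yaw": 0},{"claw": -0.6,"dx": -1,"dy": -0.5,"dz": 0,"yaw": 0},{"claw": -0.6,"dx": -1,"dy": -0.5,"dz": 0,"yaw": 0},{"claw": -0.6,"dx": 0,"dy": 0,"dz": 0,"yaw": 0}]'

```text
time_s: 13.88
ee_pos: [545.0, 20.4, 270.7]
ee_rot: [179.9, -0.6, 95.1]
force: [0.3, -0.0, -0.1]
gripper_width: 73.1
```

Run:
```python
from h import *
for n in ['wrist','scene']: f=snap(n,n+'14')
s=telemetry.state(); print(s['ee_pos'],s['ee_rot'],s['force'],s['gripper_width'])
i=cv2.imread('pics/scene14.png')[245:300,405:450];cv2.imwrite('pics/c14b.png',cv2.resize(i,None,fx=10,fy=10,interpolation=2))
```

```text
[545.50994539  21.66117213 270.4984963 ] [179.89265944  -0.66932469  95.16420099] [-0.09546249 -0.17660818  0.87754887] 73.09068770319192
```

View pics/scene14.png

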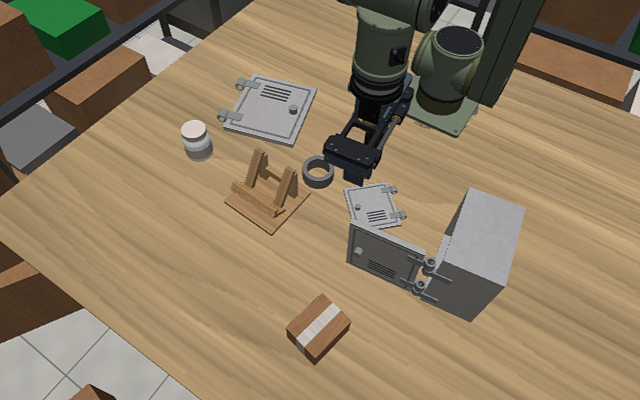

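View pics/c14b.png

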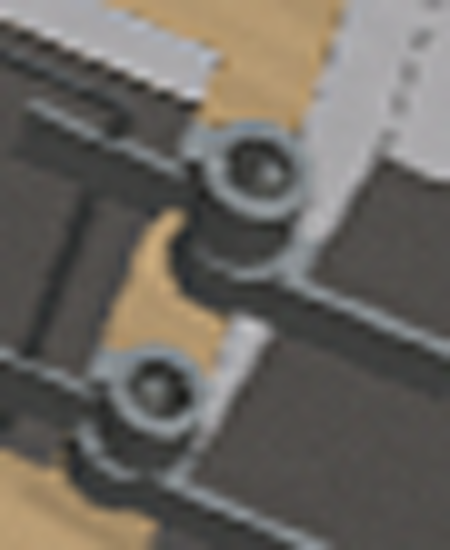

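```bash
python3 -c "
from workcell import job; print(job.job_done())"
```

```text
the job is handed in; nothing more can be done
None
```

The door is hanging on both pintles, released, with the arm clear of everything. I handed the job in at about 14 s of the 48 s allowed. No verdict is reported, so the result rests on my own checks:

- **Lift and fit:** I pinched the leaf's top edge, and it turned upright in the pads as I lifted it. I brought it in from the side and lowered it over both pins. The force along z changed from about −4.5 N to about +5 N, showing contact, so I opened the fingers and backed off.
- **Final position:** in the last scene picture both sockets sit on their shoulders, with ring centres within about 2 px (roughly 4 mm) of where home should be. The sharper estimate from the picture just before release was within 1 px. The last two scene pictures show no swing.
- **Bystanders:** the carton, tape and jar look unmoved by eye. I did not measure them again.
- **Disagreement:** in the pictures the fingertips ended about 20 mm above the reported TCP. Because of that, my first grasp closed on the top edge with about 20 N and lifted nothing. I reopened and regripped about 28 mm lower.
- **Correction during lowering:** the sockets drifted about 2 mm sideways, which I corrected from the wrist picture before the pins were fully in.

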